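# Shut the light table's driver box and lock its cover

### The job

The lamp driver box of the light table stands open after service. With the fingertips push its hinged cover down until it is fully shut, then set a fingertip in the slot of each of the two round quarter-turn fasteners on the cover and turn it clockwise, as far as it goes, so that both are locked. Only push and turn: do not lift the cover or swing it further open, pick nothing up, leave the jars, bottle, muller and dish round the box where they stand, and move clear at the end.

Things in the scene. Friction and masses are not known exactly. Their poses are not given: they have to be found in the camera images.
- hinge (a point): hinge axis of the cover, middle of the box's back edge, 87 mm above the table, fixed to the box. x: from the box's front to its back, y: to the left along the hinge, z: up. The box is a grey steel enclosure 190 deep, 254 wide, 91 mm tall when shut, screwed to the table (feet stand out 19 mm each side); its middle is 98 mm, its front wall 193 mm in front of this point
- cover_front (a point): middle of the cover's front edge on its top face, 198 mm from the hinge axis and 4 mm above the hinge's level when shut; moves with the cover. The cover is a grey steel plate 200 deep, 266 wide, its top face 91 mm above the table when shut; plain plate lies between the two fastener cups (a strip 36 mm wide) and behind them
- cover (a joint): angle of the cover: 0 shut (a hard stop), grows as its front edge rises; it starts 0.35 to 0.7 rad open. A friction hinge: the cover stays where it is left and takes about 1 to 5 N near its front edge to push down
- slot_left (a point): axis of the left fastener at its slot's floor, 62 mm left (box's +y) of the cover's middle, 140 mm in front of the hinge, 13 mm below the cover's top face. A steel disc 76 mm wide in a cup (outside 88 mm, rim 4 mm above the cover); one slot 37 mm wide, 15 mm deep crosses it from edge to edge, closed at the ends by the cup: shut fingertips fit, also off-centre. x: along the slot, z: out of the cover
- slot_right (a point): axis of the right fastener at its slot's floor, 62 mm right (box's -y) of the cover's middle, 140 mm in front of the hinge, 13 mm below the cover's top face. A steel disc 76 mm wide in a cup (outside 88 mm, rim 4 mm above the cover); one slot 37 mm wide, 15 mm deep crosses it from edge to edge, closed at the ends by the cup: shut fingertips fit, also off-centre. x: along the slot, z: out of the cover
- fastener_left (a joint): turn of the left fastener, starts at 0 to 0.3: 0 = unlocked (slot runs front to back), 1.571 rad = locked, a hard stop (slot parallel to the cover's front edge, in line with two dark marks on the cover). Grows clockwise seen from above. Friction 0.06 N m, stays where it is left. Its tongue under the cover passes below a keeper in the box only while the cover is fully shut
- fastener_right (a joint): turn of the right fastener, starts at 0 to 0.3: 0 = unlocked (slot runs front to back), 1.571 rad = locked, a hard stop (slot parallel to the cover's front edge, in line with two dark marks on the cover). Grows clockwise seen from above. Friction 0.06 N m, stays where it is left. Its tongue under the cover passes below a keeper in the box only while the cover is fully shut
- muller: clear glass muller (grinding pestle), 60 mm wide foot, 81 mm tall, stands to the right of the box; origin: centre of its underside
- stopper_bottle: small round glass bottle with a ground stopper, 47 mm wide, 81 mm tall, stands to the right of the box; origin: centre of its underside
- jar_plain: glass jar with a white screw lid, 60 mm wide, 88 mm tall, stands to the left of the box; origin: centre of its underside
- palette_dish: round white porcelain dish, 79 mm wide, 18 mm tall, to the left of the box; origin: centre of its underside
- tub_red: round red tub with lid, 80 mm wide, 68 mm tall, at the back left of the table; origin: centre of its underside
- jar_rust: glass jar with a dark lid, 66 mm wide, 60 mm tall, at the back right of the table; origin: centre of its underside

How it is judged:
On the way, in this order (a step that is already met when the one before it is completed fails the run):
1. the cover is fully shut while both fasteners are still unlocked (value of joint cover below 0.015 rad and value of joint each of fastener_left, fastener_right below 1 rad), for 0.2 s.
2. one of the two fasteners is locked (value of joint any of fastener_left, fastener_right above 1.48 rad), for 0.2 s.
At the end, for the whole second after the job is handed in: The cover is shut (within 0.015 rad, 3 mm at its front edge), both fasteners are turned at least 1.48 of 1.571 rad, the cover is at rest, and the six loose things stand within 20 mm of their places (value of joint cover below 0.015 rad and value of joint each of fastener_left, fastener_right above 1.48 rad and velocity of joint cover below 0.05 rad/s and distance of each of muller, stopper_bottle, jar_plain, palette_dish, tub_red, jar_rust from where it was at the start of the episode below 0.02 m); the robot touches nothing.
It fails at once if the cover is lifted or swung further open than it was (beyond 0.8 rad) (value of joint cover above 0.8 rad).
It fails at once if the half-open cover is being lifted (value of joint cover above 0.1 rad and velocity of joint cover above 0.25 rad/s).
It fails at once if a loose thing round the box is lifted, carried or pushed by more than 20 mm (distance of any of muller, stopper_bottle, jar_plain, palette_dish, tub_red, jar_rust from where it was at the start of the episode above 0.02 m).
It fails at once if a standing vessel is tipped by more than 0.35 rad (angle between any of muller, stopper_bottle, jar_plain, palette_dish, tub_red, jar_rust's own z axis and vertical above 0.35 rad).
It also fails if it takes over 72 s, if anything falls off the work surface, if the arm or the gripper's body presses on something with over 40 N, if the wrist force passes 120 N, or if a joint passes its speed limit or range.

### The arm

A 6-joint arm with a two-finger parallel gripper is mounted at the origin on a cart in front of the work surface, level with it; the furniture and walls round the work are solid. World frame = base frame: x ahead of the robot, y to its left, z up, the work surface at z = 0. Lengths are in m, angles in rad, forces in N, time in s.
With the tool pointing down it reaches from about 0.225 to 0.875 m from the base axis. Payload 3.4 kg.
Tool frame: the origin (TCP) lies at the very end of the fingers, on their centre line; the grasp point (between the pads) lies 19 mm behind it; z points along the fingers, y is the direction in which the jaws open and shut (so a half turn about z gives the same grasp; the last joint's range is limited). The gripper opens to 85 mm and grips with 20 to 120 N. Pads are 22 mm wide; open, the fingers measure 114 mm over their backs; the gripper's body (76 mm by 85 mm) begins 54 mm behind the grasp point. The pads swing forward as they close: fully open they stand 13 mm farther back than shut.
Start: joints at [-1.434, 0.276, 1.505, -0, 1.361, -0.121], TCP at [0.147, -0.556, 0.231] pointing down, gripper open.
Joint ranges: [-2.89, 2.89], [-0.75, 2.08], [0.22, 2.7], [-1.18, 4.32], [0.11, 2.71], [-2.7, 2.7]. Speed limits (rad/s): [2.57, 2.57, 3.14, 3.14, 3.14, 3.14].

### API

Orientations are given as a 3x3 rotation matrix whose columns are the frame's x, y, z axes.
In Python, from cell import robot gives the robot as it stands.
- The arm moves only by the shell command python3 -m creep 'ROWS' [FORCE]. ROWS is JSON, a list of rows, each a list of 3 entries, a list of its own where there are three numbers: the turn, a rotation vector about the tool's x, y, z in degrees, then the shift along the tool's x, y, z in m, then the closure, from 0 (fully open) to 1 (shut). A call has 1 to 12 rows; each row is the pose to reach, as a shift and turn from the pose commanded when the call began, along the tool's axes at that moment; what a row does not reach only later rows make up. A row lasts 1/10 s, in which the tool goes at most 50 mm and 8.59 degrees, less where a joint would pass 70% of its speed; a pose out of reach is approached as far as the arm can. A call with a gripper value outside its range is refused whole. The fingers move at their own pace and stop on an object; FORCE is the grip in N (left out, the last holds). Time passes only in rows, so rows that repeat a pose let the fingers close. It gives the time, the measured TCP pose, the force and the opening at its end, in the units of the state.
- robot.get_state(): the state, without advancing time (a new reading comes with each control period).
- robot.grab_frame(name): name is "side" or "top" or "wrist"; returns the picture (384x512x3 uint8, red, green, blue); there is no depth.
- robot.camera_model(name): a dict with "camera_matrix" (3x3 intrinsics, pixels), "rvec" (rotation vector, rad) and "tvec" (3), from world to camera coordinates, as OpenCV has them. Camera axes: x right, y down, z forward; pixel columns grow to the right and rows downward; lengths in m; the calibration is good to about 2 mm. A picture is of the moment at which its call begins: read the wrist's pose just before it. camera_model takes no time and is no camera call; for the wrist camera it gives the pose at the moment of the call.
- robot.close_job(): hands the job in, once; it reports no verdict.
The state is a dict: "time": time; "q": joint angles; "qvel": joint speeds; "effort": joint torques, N m; "tool_pos": TCP position; "orientation": TCP orientation; "ft_force": force on the tool from outside, world axes, zero at the start; "moment": the same for the moment, N m; "opening": opening from 0.0 (shut) to 1.0 (fully open).
Only numpy, scipy, OpenCV 4.12 (cv2) and the standard library are available. Lean on these libraries where they do the work, as an engineer would, in place of code of your own. Each camera call takes 0.05 s, during which the arm holds its last target.

## Working session

There is one attempt and no reset: what is moved stays moved. The work goes in short steps, Python scripts to look and compute and a shell command to move; the robot and the scene stay as the last step left them, time stands still between calls to the robot, and variables do not carry over. Pictures are saved under pics/ and viewed, and the job is handed in when it is done.

```bash
ls; mkdir -p pics; python3 - <<'E'
from cell import robot
import cv2
s=robot.get_state(); print({k:(v if isinstance(v,(int,float)) else [round(float(a),4) for a in __import__('numpy').ravel(v)]) for k,v in s.items()})
for n in("side","top","wrist"):
    m=robot.camera_model(n); print(n,m)
    cv2.imwrite(f"pics/{n}0.png",robot.grab_frame(n)[:,:,::-1])
E
```

```text
pics
{'time': 0.0, 'q': [-1.434, 0.2766, 1.5062, -0.0, 1.3607, -0.121], 'qvel': [0.0002, -0.0006, 0.0018, -0.0002, 0.0014, 0.0017], 'effort': [-0.0025, -41.678, -24.5808, -0.0005, 0.0111, 0.0], 'tool_pos': [0.1465, -0.5555, 0.2304], 'orientation': [0.967, 0.2549, -0.0003, 0.2549, -0.967, 0.0019, 0.0002, -0.0019, -1.0], 'ft_force': [1.0202, -0.0223, -0.5903], 'moment': [-0.005, -0.0261, 0.0737], 'opening': 0.9969783190653616}
side {'camera_matrix': array([[360.12616205,   0.        , 249.15807769],
       [  0.        , 360.12616205, 191.63320194],
       [  0.        ,   0.        ,   1.        ]]), 'rvec': array([ 2.14578007, -0.07576999,  0.06791151]), 'tvec': array([-0.53942672,  0.0766839 ,  0.93153557])}
top {'camera_matrix': array([[408.00727981,   0.        , 254.95743499],
       [  0.        , 408.00727981, 188.54676267],
       [  0.        ,   0.        ,   1.        ]]), 'rvec': array([ 2.15391591, -2.07144919,  0.20468156]), 'tvec': array([-0.0235797 ,  0.54723007,  1.12085384])}
wrist {'camera_matrix': array([[291.51345358,   0.        , 255.26553244],
       [  0.        , 291.51345358, 190.89876551],
       [  0.        ,   0.        ,   1.        ]]), 'rvec': array([-2.27558855,  1.75390734,  0.28552769]), 'tvec': array([-0.57465182, -0.04020812,  0.37975213])}
```

View pics/side0.png

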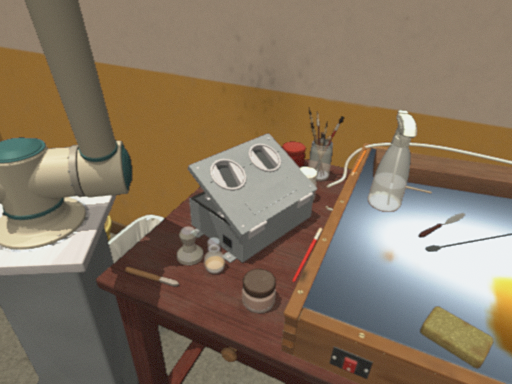

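View pics/top0.png

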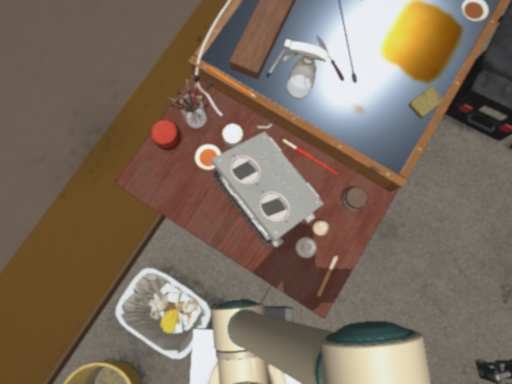

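View pics/wrist0.png

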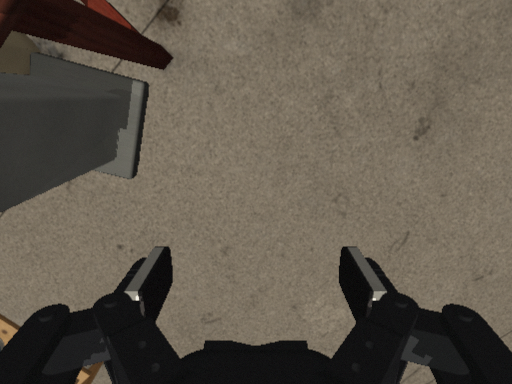

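The side view shows the open cover around (250,180). In the top view the box is around (267,187), with the slots near (245,170) and (273,206). I'll enlarge both views for keypoints.

```bash
python3 - <<'E'
import cv2
a=cv2.imread('pics/top0.png')[110:270,140:380]; cv2.imwrite('pics/top0z.png',cv2.resize(a,None,fx=3.33,fy=3.33,interpolation=cv2.INTER_CUBIC))
a=cv2.imread('pics/side0.png')[125:285,165:345]; cv2.imwrite('pics/side0z.png',cv2.resize(a,None,fx=3.75,fy=3.75,interpolation=cv2.INTER_CUBIC))
E
```

```text
(no output)
```

View pics/top0z.png

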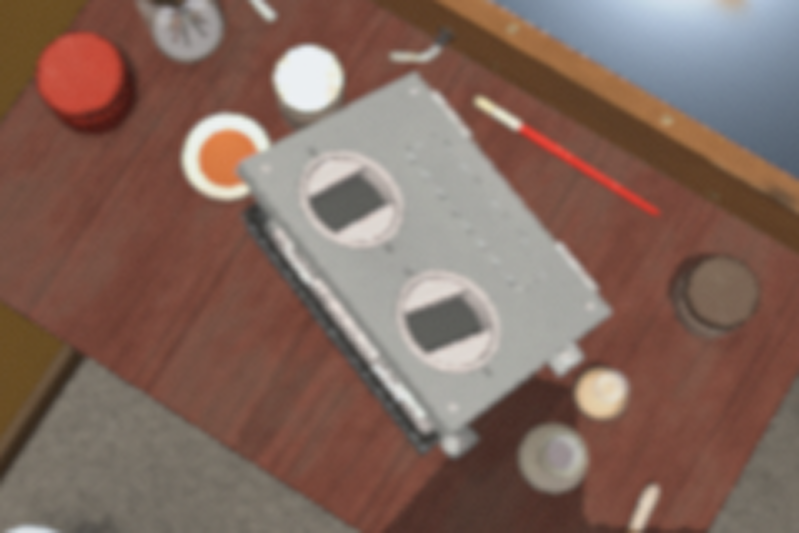

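View pics/side0z.png

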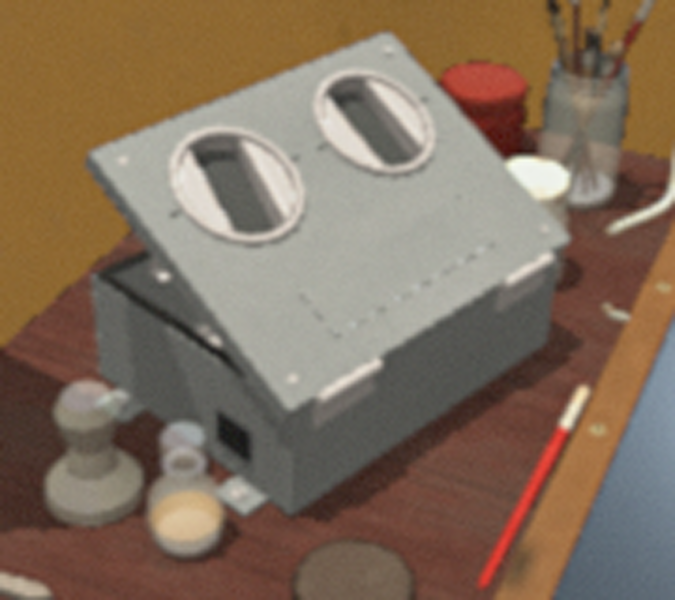

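```bash
cat > fit.py <<'E'
import numpy as np,cv2
from scipy.optimize import least_squares
from scipy.spatial.transform import Rotation as R
from cell import robot
T=lambda u,v:(140+u/3.33-.35,110+v/3.33-.35)
S=lambda u,v:(165+u/3.75-.35,125+v/3.75-.35)
# cover frame points (x,y,z) rel hinge when shut
P={'fl':(-.198,.133,.004),'fr':(-.198,-.133,.004),'br':(.002,-.133,.004),'bl':(.002,.133,.004),'cl':(-.14,.062,.008),'cr':(-.14,-.062,.008)}
obs=[('top','bl',T(415,75)),('top','fl',T(242,165)),('top','fr',T(447,433)),('top','br',T(610,312)),('top','cl',T(351,199)),('top','cr',T(448,322)),
('side','fl',S(387,33)),('side','fr',S(90,153)),('side','br',S(292,408)),('side','bl',S(568,240)),('side','cl',S(374,120)),('side','cr',S(237,184))]
M={n:robot.camera_model(n) for n in('top','side')}
def proj(n,X): 
    m=M[n]; return cv2.projectPoints(np.array(X,float).reshape(-1,1,3),m['rvec'],m['tvec'],m['camera_matrix'],None)[0].reshape(-1,2)
def world(p,X):
    x,y,z,yaw,a=p
    return (R.from_euler('z',yaw)*R.from_euler('y',a)).apply(X)+[x,y,z]  # +y rot lifts -x points
if __name__=='__main__':
    def res(p): return np.concatenate([proj(n,world(p,P[k]))[0]-o for n,k,o in obs])
    best=min((least_squares(res,[.5,.1,.087,yw,.5]) for yw in np.arange(0,6.28,.7)),key=lambda r:r.cost)
    print(best.x.round(4),np.sqrt(np.mean(best.fun**2)));print(best.fun.reshape(-1,2).round(1))
    for k in P: print(k,world(best.x,P[k]).round(3), 'shut',world([*best.x[:4],0],P[k]).round(3))
E
python3 fit.py
```

```text
[ 0.6068 -0.1049  0.0882  5.4122  0.4923] 0.7576542297706949
[[-0.2 -1.4]
 [-1.  -1. ]
 [ 1.1 -0.2]
 [ 0.4 -0.5]
 [-0.6 -0.2]
 [-0.6 -0.5]
 [-0.1  0.1]
 [-0.9  0.5]
 [-1.1  1.5]
 [ 0.6  0.1]
 [-0.7 -0.3]
 [-0.8 -0.6]]
fl [0.597 0.113 0.185] shut [0.581 0.132 0.092]
fr [ 0.394 -0.059  0.185] shut [ 0.378 -0.039  0.092]
br [ 0.507 -0.193  0.091] shut [ 0.506 -0.192  0.092]
bl [ 0.711 -0.022  0.091] shut [ 0.71  -0.021  0.092]
cl [0.577 0.027 0.161] shut [0.564 0.042 0.096]
cr [ 0.482 -0.053  0.161] shut [ 0.469 -0.038  0.096]
```

The fit is good: RMS is 0.76 px and the hinge height comes out at 88 mm against the stated 87. The box yaw is -49.9° and the cover is about 0.49 rad open. I'll raise the arm, shut the fingers and start turning the tool.

```bash
python3 -m creep '[[[0,0,-8],[0,0,-0.05],1],[[0,0,-16],[0,0,-0.1],1],[[0,0,-24],[0,0,-0.1],1],[[0,0,-32],[0,0,-0.1],1],[[0,0,-40],[0,0,-0.1],1],[[0,0,-48],[0,0,-0.1],1],[[0,0,-56],[0,0,-0.1],1],[[0,0,-64],[0,0,-0.1],1],[[0,0,-72],[0,0,-0.1],1],[[0,0,-80],[0,0,-0.1],1],[[0,0,-88],[0,0,-0.1],1],[[0,0,-96],[0,0,-0.1],1]]'
python3 - <<'E'
from cell import robot
import numpy as np
s=robot.get_state(); print(np.round(s['q'],3)); print(np.round(s['orientation'],3)); 
O=np.array(s['orientation']); print((O.T@(np.array([.51,.01,.33])-s['tool_pos'])).round(3))
E
```

```text
time: 1.35
tool_pos: [0.1466, -0.5558, 0.3309]
orientation: [[-0.36, 0.933, -0.0], [0.933, 0.36, 0.001], [0.001, 0.0, -1.0]]
ft_force: [0.1, -0.3, -0.9]
opening: 0.001
[-1.434  0.239  1.315  0.     1.589 -1.802]
[[-0.36   0.933 -0.   ]
 [ 0.933  0.36   0.001]
 [ 0.001  0.    -1.   ]]
[0.397 0.543 0.001]
```

```bash
python3 -m creep '[[[0,0,-8],[0.025,0.034,0],1],[[0,0,-16],[0.05,0.068,0],1],[[0,0,-24],[0.075,0.102,0],1],[[0,0,-32],[0.1,0.136,0],1],[[0,0,-40],[0.125,0.17,0],1],[[0,0,-48],[0.15,0.204,0],1],[[0,0,-56],[0.175,0.238,0],1],[[0,0,-64],[0.2,0.272,0],1],[[0,0,-72],[0.225,0.306,0],1],[[0,0,-80],[0.25,0.34,0],1],[[0,0,-88],[0.275,0.374,0],1],[[0,0,-96],[0.3,0.408,0],1]]'
python3 - <<'E'
from cell import robot
import numpy as np
s=robot.get_state(); print(np.round(s['q'],3)); 
O=np.array(s['orientation']); print((O.T@(np.array([.51,.01,.33])-s['tool_pos'])).round(4), np.degrees(np.arctan2(O[1,0],O[0,0])))
E
```

```text
time: 2.55
tool_pos: [0.4222, -0.1291, 0.3312]
orientation: [[-0.89, -0.456, 0.0], [-0.456, 0.89, -0.0], [0.0, -0.0, -1.0]]
ft_force: [0.3, 0.1, 0.4]
opening: 0.002
[-0.455  0.026  1.569 -0.     1.546 -2.498]
[-0.1416  0.0839  0.0012] -152.89958333788775
```

```bash
python3 -m creep '[[[0,0,-6.5],[-0.035,0.021,0],1],[[0,0,-13],[-0.07,0.042,0],1],[[0,0,-13],[-0.106,0.063,0],1],[[0,0,-13],[-0.142,0.084,0],1],[[0,0,-13],[-0.142,0.084,0.05],1],[[0,0,-13],[-0.142,0.084,0.1],1],[[0,0,-13],[-0.142,0.084,0.1],1]]'
python3 - <<'E'
from cell import robot
import numpy as np,cv2
s=robot.get_state(); print(np.round(s['q'],3),s['ft_force']); 
O=np.array(s['orientation']); print(O.round(3)); print(np.degrees(np.arctan2(O[1,0],O[0,0])))
cv2.imwrite("pics/side1.png",robot.grab_frame("side")[:,:,::-1])
cv2.imwrite("pics/wrist1.png",robot.grab_frame("wrist")[:,:,::-1])
E
```

```text
time: 3.25
tool_pos: [0.5036, 0.0095, 0.2236]
orientation: [[-0.768, -0.64, -0.019], [-0.641, 0.768, 0.002], [0.013, 0.014, -1.0]]
ft_force: [-0.9, -0.8, -0.5]
opening: -0.003
[-0.119  0.184  1.65  -0.     1.327 -2.385] [-0.85805853 -0.78276075 -0.48702215]
[[-0.768 -0.64  -0.019]
 [-0.641  0.768  0.002]
 [ 0.013  0.014 -1.   ]]
-140.16048095553688
```

View pics/side1.png

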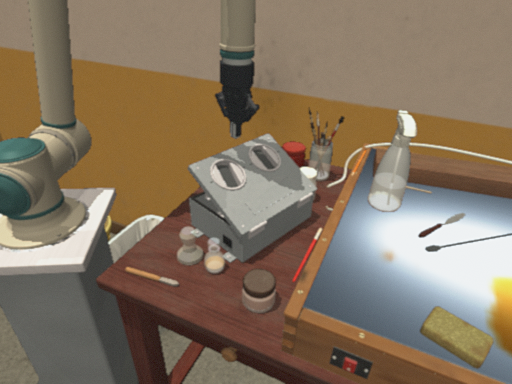

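View pics/wrist1.png

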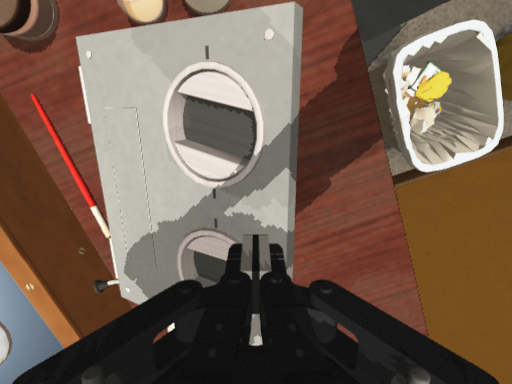

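The tip hangs just above the front strip between the cups. In the wrist view the cups are at (213,123) and (210,255), with the finger at (257,260). Next I push down.

```bash
python3 -m creep '[[[0,0,0],[0,0,0.01],1],[[0,0,0],[0,0,0.02],1],[[0,0,0],[0,0,0.03],1],[[0,0,0],[0,0.002,0.04],1],[[0,0,0],[0,0.004,0.05],1],[[0,0,0],[0,0.006,0.06],1],[[0,0,0],[0,0.008,0.068],1],[[0,0,0],[0,0.01,0.076],1],[[0,0,0],[0,0.012,0.084],1],[[0,0,0],[0,0.014,0.092],1],[[0,0,0],[0,0.016,0.1],1],[[0,0,0],[0,0.016,0.1],1]]'
python3 - <<'E'
from cell import robot
import numpy as np,cv2
cv2.imwrite("pics/side2.png",robot.grab_frame("side")[:,:,::-1])
s=robot.get_state();print(s['ft_force'],s['tool_pos'])
E
```

```text
time: 4.55
tool_pos: [0.4995, 0.0206, 0.1299]
orientation: [[-0.768, -0.64, -0.002], [-0.64, 0.768, -0.0], [0.002, 0.001, -1.0]]
ft_force: [-0.4, -0.4, 0.1]
opening: 0.003
[-0.51275924  0.18262711 -0.0311865 ] [0.49989887 0.02039086 0.1304363 ]
```

View pics/side2.png

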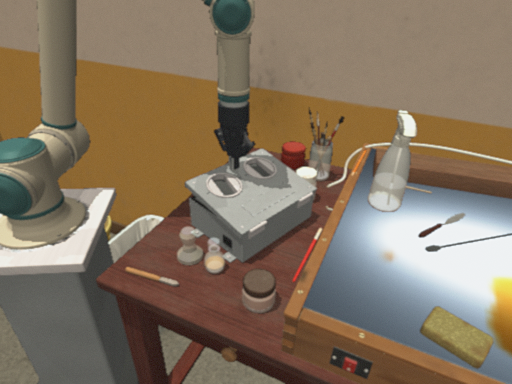

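The cover is following down, with the finger at (235,165). I'll continue to shut, slowly.

```bash
python3 -m creep '[[[0,0,0],[0,0.001,0.007],1],[[0,0,0],[0,0.002,0.014],1],[[0,0,0],[0,0.003,0.02],1],[[0,0,0],[0,0.004,0.026],1],[[0,0,0],[0,0.004,0.03],1],[[0,0,0],[0,0.004,0.034],1],[[0,0,0],[0,0.004,0.037],1],[[0,0,0],[0,0.004,0.04],1],[[0,0,0],[0,0.004,0.04],1],[[0,0,0],[0,0.004,0.04],1]]'
```

```text
time: 5.6
tool_pos: [0.4975, 0.0233, 0.0911]
orientation: [[-0.768, -0.64, -0.001], [-0.64, 0.768, -0.0], [0.001, 0.0, -1.0]]
ft_force: [-0.3, 0.2, 0.5]
opening: 0.0
```

```bash
python3 -m creep '[[[0,0,0],[0,0,0.001],1],[[0,0,0],[0,0,0.002],1],[[0,0,0],[0,0,0.003],1],[[0,0,0],[0,0,0.004],1],[[0,0,0],[0,0,0.004],1],[[0,0,0],[0,0,0.004],1],[[0,0,0],[0,0,0.004],1]]'
```

```text
time: 6.3
tool_pos: [0.4976, 0.0233, 0.0908]
orientation: [[-0.768, -0.64, 0.001], [-0.64, 0.768, -0.001], [-0.0, -0.001, -1.0]]
ft_force: [-7.9, -0.3, 26.6]
opening: 0.001
```

There is 27 N at z = 0.0908, so the cover is against its hard stop. I'll back off, look, and measure the slots.

```bash
python3 -m creep '[[[0,0,0],[0,0,-0.02],1],[[0,0,0],[0,0,-0.06],1],[[0,0,0],[0,0,-0.1],1],[[0,0,0],[0.03,0.06,-0.13],1],[[0,0,0],[0.06,0.1,-0.13],1],[[0,0,0],[0.06,0.1,-0.13],1],[[0,0,0],[0.06,0.1,-0.13],1]]'
python3 - <<'E'
from cell import robot
import numpy as np,cv2
s=robot.get_state();print(s['tool_pos'],s['q'])
m=robot.camera_model('wrist'); np.savez('w3.npz',**m)
cv2.imwrite("pics/wrist3.png",robot.grab_frame("wrist")[:,:,::-1])
a=robot.grab_frame("top")[:,:,::-1];cv2.imwrite('pics/top3.png',a)
a=robot.grab_frame("side")[:,:,::-1];cv2.imwrite('pics/side3.png',a)
a=a[125:285,165:345]; cv2.imwrite('pics/side3z.png',cv2.resize(a,None,fx=3.75,fy=3.75,interpolation=cv2.INTER_CUBIC))
E
```

```text
time: 7.0
tool_pos: [0.3845, 0.0625, 0.2177]
orientation: [[-0.768, -0.641, -0.001], [-0.641, 0.768, -0.0], [0.001, 0.0, -1.0]]
ft_force: [-0.3, -0.2, -0.5]
opening: -0.001
[0.38449843 0.06251412 0.21765571] [-1.77107851e-02  1.89098567e-04  1.87633357e+00 -2.48144231e-04
  1.26556798e+00 -2.28394522e+00]
```

View pics/wrist3.png

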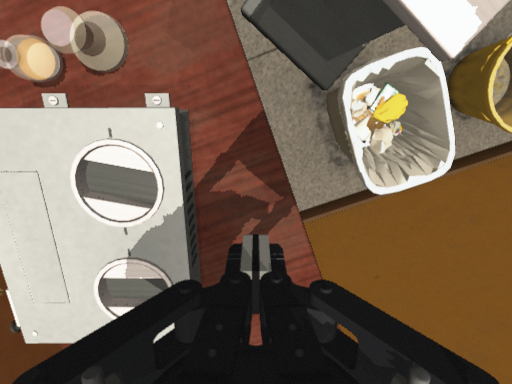

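View pics/side3z.png

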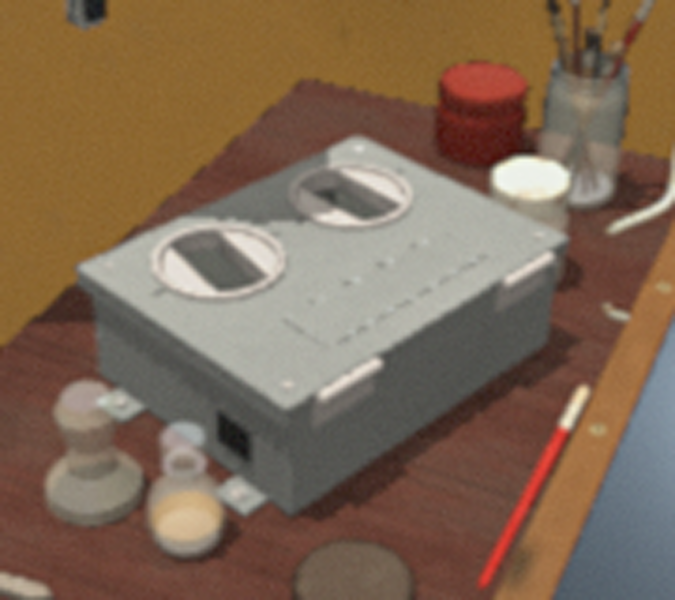

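```bash
cat > ov.py <<'E'
import numpy as np,cv2,fit
m=np.load('w3.npz'); fit.M['wrist']=m
p=[.6068,-.1049,.087,-.871,0]
im=cv2.imread('pics/wrist3.png'); im=cv2.resize(im[80:340,0:260],None,fx=3,fy=3,interpolation=cv2.INTER_CUBIC)[:600*1+180]
def dr(X,c):
    q=((fit.proj('wrist',fit.world(p,np.array(X)))-[0,80]+.5)*3).astype(int); cv2.polylines(im,[q.reshape(-1,1,2)],False,c,1)
t=np.linspace(0,2*np.pi,60)
for s in(1,-1):
    dr(np.c_[-.14+.044*np.cos(t),s*.062+.044*np.sin(t),0*t+.008],(0,0,255))
    for a in(0,.1,.2,.3):
        for w in(.0185,-.0185):
            l=np.linspace(-.034,.034,5); u=np.c_[l*np.cos(a)+w*np.sin(a), -l*np.sin(a)+w*np.cos(a)]  # clockwise
            dr(np.c_[-.14+u[:,0],s*.062+u[:,1],0*l+.006],(0,int(255*a/.3),255-int(255*a/.3)))
for k in('fl','fr'):dr([fit.P['fl'],fit.P['fr'],fit.P['br']],(255,0,0))
cv2.imwrite('pics/ov3.png',im[:600])
E
python3 ov.py
```

```text
(no output)
```

View pics/ov3.png

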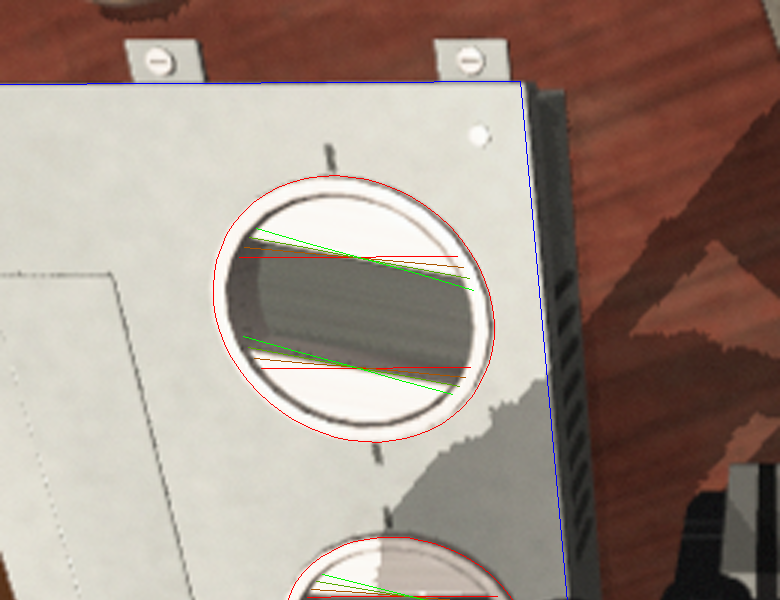

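The overlay agrees to within about 1 mm. The right slot sits at about 0.2 rad. Now I'll work out the move to the right fastener.

```bash
cat > disp.py <<'E'
import numpy as np,fit
from cell import robot
s=robot.get_state();O=np.array(s['orientation']);p=[.6068,-.1049,.087,-.871,0]
for n,y in(('L',.062),('R',-.062)):
    X=fit.world(p,[-.14,y,-.009]); print(n,X.round(4),'shift',(O.T@(X-s['tool_pos'])).round(4))
y=np.arctan2(O[1,1],O[0,1]); print('jaw clockwise deg from slot0',np.degrees((-.871-y)%np.pi))
print(np.round(s['q'],3),s['ft_force'],s['opening'],s['time'])
E
python3 disp.py
```

```text
L [0.5641 0.0421 0.078 ] shift [-0.1221 -0.1269  0.1397]
R [ 0.4692 -0.0377  0.078 ] shift [ 0.0019 -0.1276  0.1395]
jaw clockwise deg from slot0 0.3258151329834912
[-1.900e-02  6.000e-03  1.871e+00 -1.000e-03  1.263e+00 -2.284e+00] [ 0.94463702 -0.84820369  0.00313722] 0.0002833098841203346 7.15
```

```bash
python3 -m creep '[[[0,0,6],[0.002,-0.045,0],0.75],[[0,0,11],[0.002,-0.09,0.02],0.75],[[0,0,11],[0.002,-0.1276,0.05],0.75],[[0,0,11],[0.002,-0.1276,0.08],0.75],[[0,0,11],[0.002,-0.1276,0.1],0.75],[[0,0,11],[0.002,-0.1276,0.1],0.75],[[0,0,11],[0.002,-0.1276,0.1],0.75]]' && python3 disp.py
python3 - <<'E'
from cell import robot
import cv2
cv2.imwrite("pics/wrist4.png",robot.grab_frame("wrist")[:,:,::-1])
a=robot.grab_frame("side")[:,:,::-1][95:255,165:345]; cv2.imwrite('pics/side4z.png',cv2.resize(a,None,fx=3.75,fy=3.75,interpolation=cv2.INTER_CUBIC))
E
```

```text
time: 7.85
tool_pos: [0.4687, -0.038, 0.1169]
orientation: [[-0.877, -0.481, -0.001], [-0.481, 0.877, -0.0], [0.001, 0.0, -1.0]]
ft_force: [0.6, 0.3, 0.9]
opening: 0.251
L [0.5641 0.0421 0.078 ] shift [-0.1221  0.0244  0.0388]
R [ 0.4692 -0.0377  0.078 ] shift [-0.0006 -0.      0.0389]
jaw clockwise deg from slot0 11.355598078636165
[-0.229  0.219  1.897 -0.     1.026 -2.301] [0.57972705 0.27931815 0.91598767] 0.251196855135375 7.85
```

View pics/wrist4.png

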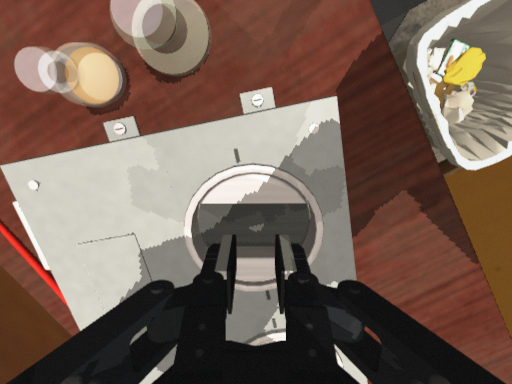

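View pics/side4z.png

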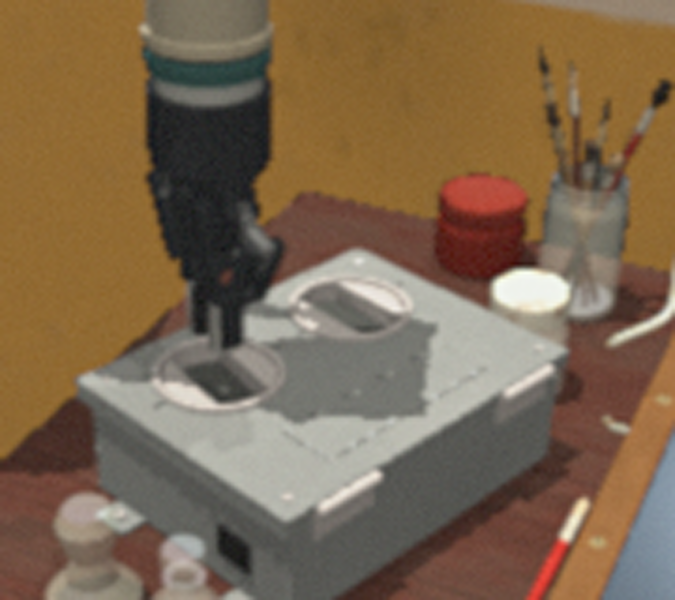

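The fingers sit over the right cup and the slot lies level in the wrist view, centred near (255,225). I'll insert.

```bash
python3 -m creep '[[[0,0,0],[0,0,0.01],0.75],[[0,0,0],[0,0,0.02],0.75],[[0,0,0],[0,0,0.028],0.75],[[0,0,0],[0,0,0.035],0.75],[[0,0,0],[0,0,0.035],0.75],[[0,0,0],[0,0,0.035],0.75]]'
```

```text
time: 8.55
tool_pos: [0.4678, -0.0374, 0.0821]
orientation: [[-0.877, -0.481, -0.0], [-0.481, 0.877, 0.0], [0.0, 0.0, -1.0]]
ft_force: [-0.1, 0.6, -0.0]
opening: 0.251
```

```bash
python3 -m creep '[[[0,0,7],[0,0,0],0.75],[[0,0,14],[0,0,0],0.75],[[0,0,21],[0,0,0],0.75],[[0,0,28],[0,0,0],0.75],[[0,0,35],[0,0,0],0.75],[[0,0,42],[0,0,0],0.75],[[0,0,49],[0,0,0],0.75],[[0,0,56],[0,0,0],0.75],[[0,0,63],[0,0,0],0.75],[[0,0,70],[0,0,0],0.75],[[0,0,77],[0,0,0],0.75],[[0,0,84],[0,0,0],0.75]]'; python3 - <<'E'
from cell import robot
import cv2
print(robot.get_state()['moment'])
cv2.imwrite("pics/wrist5.png",robot.grab_frame("wrist")[:,:,::-1])
E
```

```text
time: 9.75
tool_pos: [0.4705, -0.038, 0.0832]
orientation: [[-0.566, 0.824, 0.006], [0.824, 0.566, -0.001], [-0.004, 0.004, -1.0]]
ft_force: [3.7, -1.2, -1.5]
opening: 0.246
[-0.11520895 -0.55967816  0.0775808 ]
```

View pics/wrist5.png

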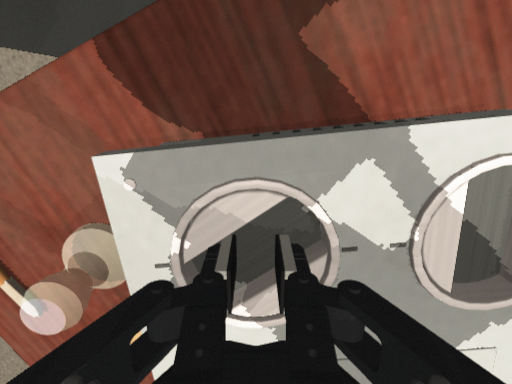

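The disc is turning and lags the jaws by about 27°, judging from the slot edge running (183,252) to (300,190). I'll keep turning.

```bash
python3 -m creep '[[[0,0,6],[0,0,0],0.75],[[0,0,12],[0,0,0],0.75],[[0,0,18],[0,0,0],0.75],[[0,0,22],[0,0,0],0.75],[[0,0,25],[0,0,0],0.75],[[0,0,25],[0,0,0],0.75]]'; python3 - <<'E'
from cell import robot
import cv2
print(robot.get_state()['moment'],robot.get_state()['q'])
cv2.imwrite("pics/wrist6.png",robot.grab_frame("wrist")[:,:,::-1])
E
```

```text
time: 10.4
tool_pos: [0.4705, -0.0382, 0.0832]
orientation: [[-0.172, 0.985, 0.006], [0.985, 0.172, -0.002], [-0.003, 0.005, -1.0]]
ft_force: [4.4, -1.9, -0.9]
opening: 0.248
[-0.25175881 -0.76023113  0.01909191] [-2.28257865e-01  2.58676818e-01  1.94530368e+00 -3.21480906e-04
  9.31772373e-01 -4.00452526e-01]
```

View pics/wrist6.png

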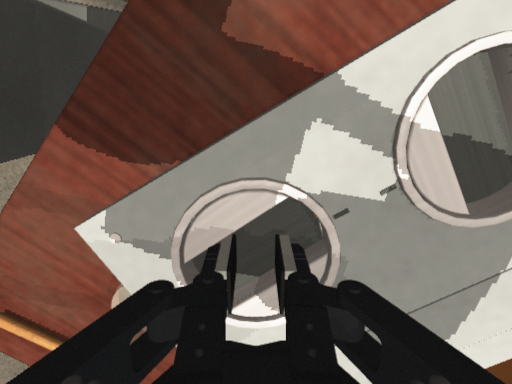

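```bash
python3 -m creep '[[[0,0,2],[0,0,0],0.75],[[0,0,4],[0,0,0],0.75],[[0,0,6],[0,0,0],0.75],[[0,0,7],[0,0,0],0.75],[[0,0,7],[0,0,0],0.75]]'; python3 - <<'E'
from cell import robot
import cv2
print(robot.get_state()['moment'],robot.get_state()['q'])
cv2.imwrite("pics/wrist7.png",robot.grab_frame("wrist")[:,:,::-1])
E
```

```text
time: 10.95
tool_pos: [0.4703, -0.0385, 0.0832]
orientation: [[-0.052, 0.999, 0.005], [0.999, 0.052, -0.002], [-0.003, 0.005, -1.0]]
ft_force: [4.5, -2.7, -0.1]
opening: 0.246
[-0.43918938 -0.8230513   0.23032119] [-2.28374464e-01  2.58621325e-01  1.94539714e+00 -1.43914003e-03
  9.32004857e-01 -2.79162143e-01]
```

View pics/wrist7.png

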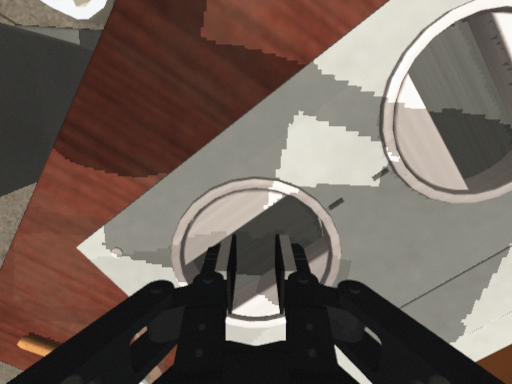

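```bash
python3 -m creep '[[[0,0,2],[0,0,0],0.75],[[0,0,4],[0,0,0],0.75],[[0,0,5],[0,0,0],0.75],[[0,0,5],[0,0,0],0.75]]'; python3 - <<'E'
from cell import robot
import cv2
print(robot.get_state()['moment'],robot.get_state()['q'])
cv2.imwrite("pics/wrist8.png",robot.grab_frame("wrist")[:,:,::-1])
E
```

```text
time: 11.4
tool_pos: [0.4694, -0.0393, 0.0833]
orientation: [[0.033, 0.999, 0.003], [0.999, -0.033, -0.005], [-0.004, 0.004, -1.0]]
ft_force: [2.7, -4.5, 2.4]
opening: 0.252
[-0.9309041  -0.56548689  0.79564311] [-0.22859502  0.25825639  1.94575118 -0.00453642  0.93327817 -0.19311601]
```

View pics/wrist8.png

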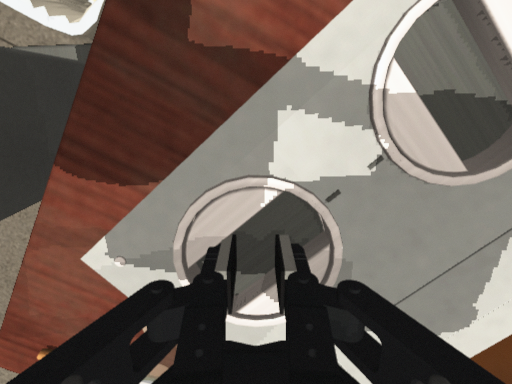

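The moment has jumped to 0.8 N·m, which is the hard stop. I'll back off a little, withdraw upward, and check.

```bash
python3 -m creep '[[[0,0,-5],[0,0,0],0.75],[[0,0,-11],[0,0,0],0.75],[[0,0,-16],[0,0,0],0.75],[[0,0,-16],[0,0,-0.02],0.75],[[0,0,-16],[0,0,-0.05],0.75],[[0,0,-24],[0,0,-0.09],0.75],[[0,0,-32],[0,0,-0.12],0.75],[[0,0,-40],[0,0,-0.12],0.75],[[0,0,-40],[0,0,-0.12],0.75]]'; python3 disp.py; python3 - <<'E'
from cell import robot
import cv2,numpy as np
np.savez('w3.npz',**robot.camera_model('wrist'))
cv2.imwrite("pics/wrist9.png",robot.grab_frame("wrist")[:,:,::-1])
a=robot.grab_frame("side")[:,:,::-1][125:285,165:345]; cv2.imwrite('pics/side9z.png',cv2.resize(a,None,fx=3.75,fy=3.75,interpolation=cv2.INTER_CUBIC))
E
cat > ov2.py <<'E'
import numpy as np,cv2,fit,sys
fit.M['wrist']=np.load('w3.npz')
p=[.6068,-.1049,.087,-.871,0]
im=cv2.resize(cv2.imread(sys.argv[1]),None,fx=1.5,fy=1.5,interpolation=cv2.INTER_CUBIC)
def dr(X,c):
    q=((fit.proj('wrist',fit.world(p,np.array(X)))+.5)*1.5).astype(int); cv2.polylines(im,[q.reshape(-1,1,2)],False,c,1)
for s,angs in((1,(.1,.2,.3)),(-1,(1.571,1.48))):
    for i,a in enumerate(angs):
        for w in(.0185,-.0185):
            l=np.linspace(-.034,.034,5); u=np.c_[l*np.cos(a)+w*np.sin(a), -l*np.sin(a)+w*np.cos(a)]
            dr(np.c_[-.14+u[:,0],s*.062+u[:,1],0*l+.006],[(0,0,255),(0,255,0),(255,0,0)][i])
dr([fit.P['fl'],fit.P['fr'],fit.P['br']],(255,0,0))
cv2.imwrite('pics/'+sys.argv[2],im)
E
python3 ov2.py pics/wrist9.png ov9.png
```

```text
time: 12.35
tool_pos: [0.467, -0.0371, 0.203]
orientation: [[-0.614, 0.79, -0.0], [0.79, 0.614, 0.0], [0.0, -0.0, -1.0]]
ft_force: [-0.5, 0.4, -0.3]
opening: 0.249
L [0.5641 0.0421 0.078 ] shift [0.0029 0.1252 0.125 ]
R [ 0.4692 -0.0377  0.078 ] shift [-0.0019  0.0013  0.125 ]
jaw clockwise deg from slot0 92.24035283421465
[-0.228  0.135  1.765  0.     1.242 -0.889] [-0.53596203  0.41711997 -0.31867704] 0.24944406292374 12.35
```

View pics/ov9.png

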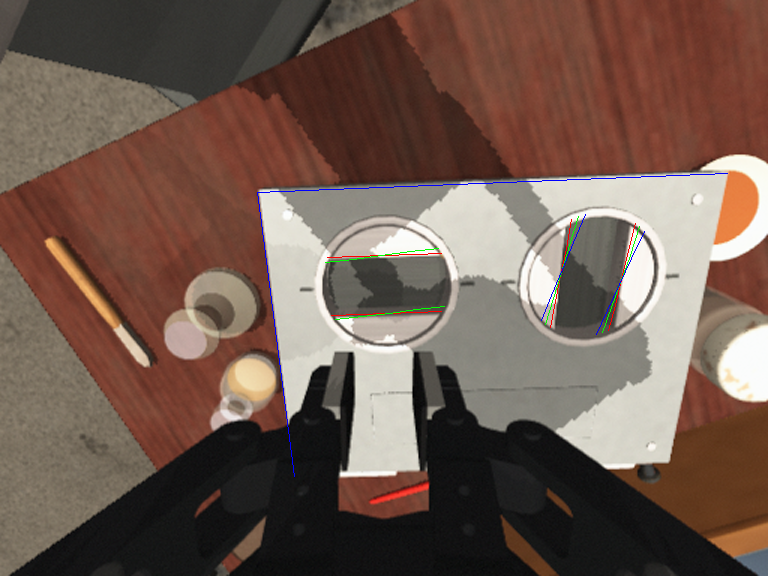

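View pics/side9z.png

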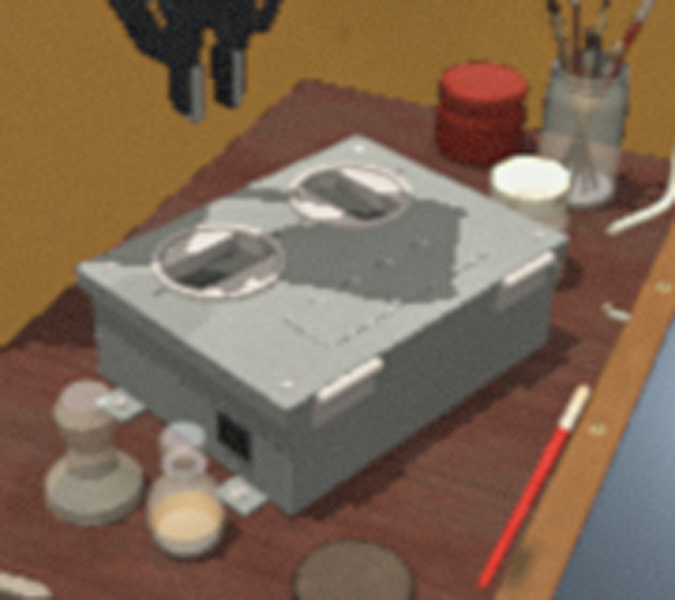

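The right fastener is locked: its slot edges match the 1.571 line. The left slot is near 0.1 rad. I'll move over the left one and turn the jaws back by 87°.

```bash
python3 -m creep '[[[0,0,-8],[0,0.02,0],0.75],[[0,0,-16],[0.001,0.05,0],0.75],[[0,0,-24],[0.002,0.08,0],0.75],[[0,0,-32],[0.003,0.11,0],0.75],[[0,0,-40],[0.003,0.125,0],0.75],[[0,0,-48],[0.003,0.125,0.02],0.75],[[0,0,-56],[0.003,0.125,0.04],0.75],[[0,0,-64],[0.003,0.125,0.06],0.75],[[0,0,-72],[0.003,0.125,0.08],0.75],[[0,0,-80],[0.003,0.125,0.085],0.75],[[0,0,-87],[0.003,0.125,0.085],0.75],[[0,0,-87],[0.003,0.125,0.085],0.75]]' && python3 disp.py
python3 - <<'E'
from cell import robot
import cv2
cv2.imwrite("pics/wrist10.png",robot.grab_frame("wrist")[:,:,::-1])
E
```

```text
time: 13.65
tool_pos: [0.5633, 0.0416, 0.1155]
orientation: [[-0.822, -0.569, -0.004], [-0.569, 0.822, 0.0], [0.004, 0.003, -1.0]]
ft_force: [-0.3, 0.0, 0.6]
opening: 0.246
L [0.5641 0.0421 0.078 ] shift [-0.001  -0.0001  0.0375]
R [ 0.4692 -0.0377  0.078 ] shift [ 0.1224 -0.0118  0.0379]
jaw clockwise deg from slot0 5.412929030346663
[-0.049  0.351  1.7   -0.     1.095 -2.225] [-0.31499764  0.04093491  0.59766358] 0.24641028046673952 13.65
```

View pics/wrist10.png

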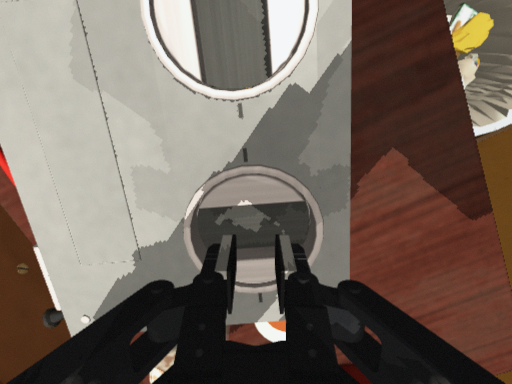

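The jaws are aligned and the left slot lies level around (253,225). I'll insert.

```bash
python3 -m creep '[[[0,0,0],[0,0,0.01],0.75],[[0,0,0],[0,0,0.02],0.75],[[0,0,0],[0,0,0.028],0.75],[[0,0,0],[0,0,0.034],0.75],[[0,0,0],[0,0,0.034],0.75],[[0,0,0],[0,0,0.034],0.75]]'
```

```text
time: 14.3
tool_pos: [0.5648, 0.0415, 0.0831]
orientation: [[-0.822, -0.57, -0.0], [-0.57, 0.822, -0.0], [0.0, 0.0, -1.0]]
ft_force: [-0.2, -0.4, 0.3]
opening: 0.254
```

```bash
python3 -m creep '[[[0,0,8],[0,0,0],0.75],[[0,0,16],[0,0,0],0.75],[[0,0,24],[0,0,0],0.75],[[0,0,32],[0,0,0],0.75],[[0,0,40],[0,0,0],0.75],[[0,0,48],[0,0,0],0.75],[[0,0,56],[0,0,0],0.75],[[0,0,64],[0,0,0],0.75],[[0,0,72],[0,0,0],0.75],[[0,0,80],[0,0,0],0.75],[[0,0,88],[0,0,0],0.75],[[0,0,96],[0,0,0],0.75]]'; python3 -c "
from cell import robot
print(robot.get_state()['moment'])"
```

```text
time: 15.5
tool_pos: [0.5654, 0.0415, 0.0839]
orientation: [[-0.476, 0.879, 0.002], [0.879, 0.476, -0.0], [-0.001, 0.001, -1.0]]
ft_force: [-0.9, -1.2, 0.1]
opening: 0.248
[-0.05652722 -0.04481602  0.10470276]
```

```bash
python3 -m creep '[[[0,0,6],[0,0,0],0.75],[[0,0,12],[0,0,0],0.75],[[0,0,18],[0,0,0],0.75],[[0,0,22],[0,0,0],0.75],[[0,0,25],[0,0,0],0.75],[[0,0,25],[0,0,0],0.75]]'; python3 -c "
from cell import robot
print(robot.get_state()['moment'])"
```

```text
time: 16.1
tool_pos: [0.5654, 0.0414, 0.0839]
orientation: [[-0.066, 0.998, 0.002], [0.998, 0.066, -0.001], [-0.001, 0.002, -1.0]]
ft_force: [1.3, -1.0, 0.6]
opening: 0.25
[-0.06020817 -0.0472183   0.16770913]
```

```bash
python3 -m creep '[[[0,0,2],[0,0,0],0.75],[[0,0,4],[0,0,0],0.75],[[0,0,6],[0,0,0],0.75],[[0,0,6],[0,0,0],0.75]]'; python3 -c "
from cell import robot
print(robot.get_state()['moment'])"
```

```text
time: 16.5
tool_pos: [0.5655, 0.0414, 0.0841]
orientation: [[0.036, 0.999, 0.002], [0.999, -0.036, -0.001], [-0.001, 0.002, -1.0]]
ft_force: [-0.0, -0.0, 3.3]
opening: 0.251
[-0.07526017 -0.03296488  0.76452757]
```

The moment is 0.76 N·m again, so this is the hard stop. I'll back off, rise and check.

```bash
python3 -m creep '[[[0,0,-5],[0,0,0],0.75],[[0,0,-11],[0,0,0],0.75],[[0,0,-16],[0,0,0],0.75],[[0,0,-16],[0,0,-0.02],0.75],[[0,0,-16],[0,0,-0.05],0.75],[[0,0,-24],[0,0,-0.09],0.75],[[0,0,-32],[0,0,-0.13],0.75],[[0,0,-40],[0,0,-0.14],0.75],[[0,0,-40],[0,-0.04,-0.14],0.75],[[0,0,-40],[0,-0.08,-0.14],0.75],[[0,0,-40],[0,-0.08,-0.14],0.75]]'; python3 - <<'E'
from cell import robot
import cv2,numpy as np
np.savez('w3.npz',**robot.camera_model('wrist'))
cv2.imwrite("pics/wrist11.png",robot.grab_frame("wrist")[:,:,::-1])
cv2.imwrite("pics/top11.png",robot.grab_frame("top")[:,:,::-1])
cv2.imwrite("pics/side11.png",robot.grab_frame("side")[:,:,::-1])
E
sed -i 's/(1,(.1,.2,.3))/(1,(1.571,1.48))/' ov2.py
python3 ov2.py pics/wrist11.png ov11.png
```

```text
time: 17.6
tool_pos: [0.4788, 0.0453, 0.223]
orientation: [[-0.613, 0.79, -0.006], [0.79, 0.613, 0.001], [0.004, -0.004, -1.0]]
ft_force: [0.9, 0.0, -0.8]
opening: 0.254
```

View pics/ov11.png

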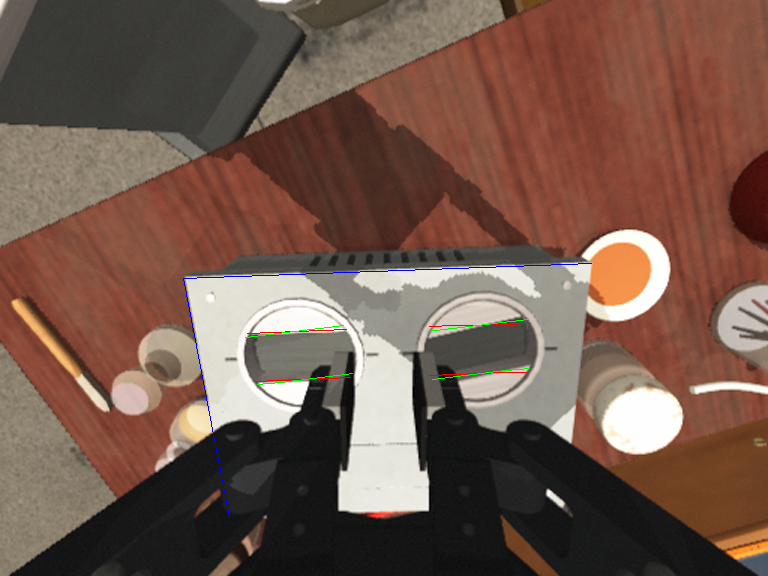

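View pics/side11.png

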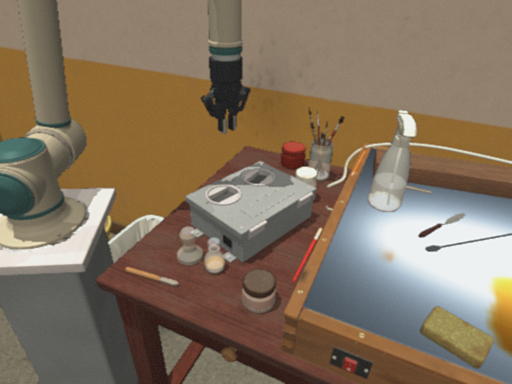

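The left slot at (480,345) in the overlay looks slightly tilted against the lines. I'll zoom in.

```bash
python3 - <<'E'
import cv2
a=cv2.imread('pics/wrist11.png')[190:280,150:375]; cv2.imwrite('pics/w11z.png',cv2.resize(a,None,fx=3.5,fy=3.5,interpolation=cv2.INTER_CUBIC))
a=cv2.imread('pics/ov11.png')[285:415,400:560]; cv2.imwrite('pics/ov11z.png',cv2.resize(a,None,fx=4.5,fy=4.5,interpolation=cv2.INTER_CUBIC))
E
```

```text
(no output)
```

View pics/w11z.png

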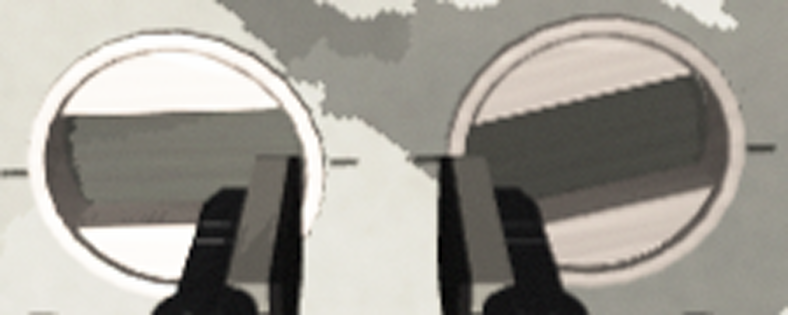

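View pics/ov11z.png

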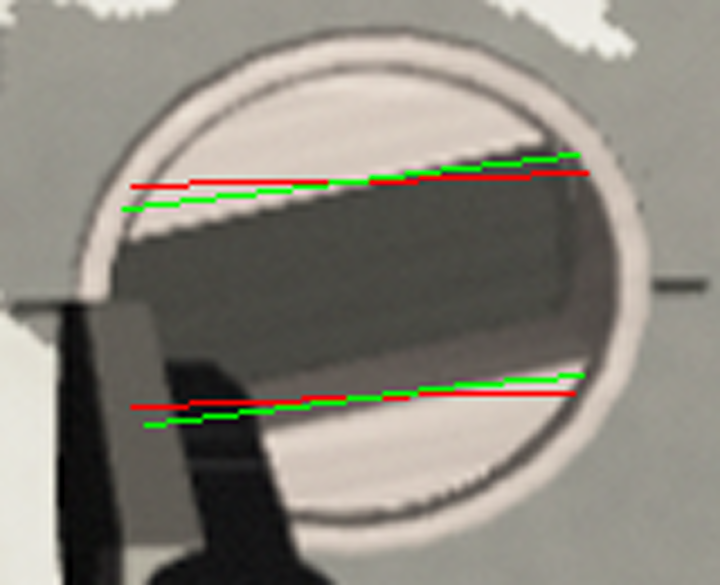

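The left fastener is about 10° short, at roughly 1.37 rad, so the moment there was probably the jaws wedging diagonally. I'll re-insert with the fingers opened wider, which leaves less play, and finish the turn.

```bash
python3 disp.py
```

```text
L [0.5641 0.0421 0.078 ] shift [-0.05    0.0603  0.1459]
R [ 0.4692 -0.0377  0.078 ] shift [-0.055  -0.0636  0.1457]
jaw clockwise deg from slot0 92.30765175219902
[-0.051  0.147  1.696  0.     1.297 -0.711] [0.69786453 0.03301815 1.11291333] 0.2502225768942304 17.75
```

```bash
python3 -m creep '[[[0,0,-6],[-0.025,0.03,0],0.5],[[0,0,-12],[-0.05,0.0603,0.02],0.5],[[0,0,-12],[-0.05,0.0603,0.05],0.5],[[0,0,-12],[-0.05,0.0603,0.09],0.5],[[0,0,-12],[-0.05,0.0603,0.108],0.5],[[0,0,-12],[-0.05,0.0603,0.108],0.5],[[0,0,-12],[-0.05,0.0603,0.108],0.5]]' && python3 disp.py
python3 - <<'E'
from cell import robot
import cv2
cv2.imwrite("pics/wrist12.png",robot.grab_frame("wrist")[:,:,::-1])
E
```

```text
time: 18.45
tool_pos: [0.5645, 0.042, 0.1153]
orientation: [[-0.763, 0.646, 0.001], [0.646, 0.763, -0.0], [-0.0, 0.0, -1.0]]
ft_force: [0.3, -0.3, -0.4]
opening: 0.496
L [0.5641 0.0421 0.078 ] shift [ 0.0005 -0.0002  0.0373]
R [ 0.4692 -0.0377  0.078 ] shift [ 0.0213 -0.1224  0.0372]
jaw clockwise deg from slot0 80.32465374354847
[-0.049  0.351  1.701 -0.     1.089 -0.917] [ 0.31591499 -0.29926324 -0.35173995] 0.4963910159838505 18.45
```

View pics/wrist12.png

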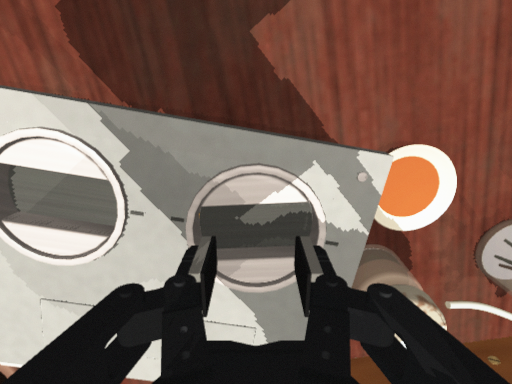

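The jaws are level with the left slot, around (255,225). I'll insert and turn about 32°.

```bash
python3 -m creep '[[[0,0,0],[0,0,0.01],0.5],[[0,0,0],[0,0,0.02],0.5],[[0,0,0],[0,0,0.029],0.5],[[0,0,0],[0,0,0.035],0.5],[[0,0,0],[0,0,0.035],0.5],[[0,0,4],[0,0,0.035],0.5],[[0,0,8],[0,0,0.035],0.5],[[0,0,12],[0,0,0.035],0.5],[[0,0,16],[0,0,0.035],0.5],[[0,0,20],[0,0,0.035],0.5],[[0,0,24],[0,0,0.035],0.5],[[0,0,24],[0,0,0.035],0.5]]'; python3 -c "
from cell import robot
print(robot.get_state()['moment'])"
```

```text
time: 19.7
tool_pos: [0.5637, 0.0414, 0.0806]
orientation: [[-0.435, 0.9, 0.001], [0.9, 0.435, -0.001], [-0.002, 0.001, -1.0]]
ft_force: [-0.1, -2.1, 0.3]
opening: 0.496
[-0.3069207  -0.12489847  0.04725689]
```

```bash
python3 -m creep '[[[0,0,2],[0,0,0],0.5],[[0,0,4],[0,0,0],0.5],[[0,0,6],[0,0,0],0.5],[[0,0,6],[0,0,0],0.5]]'; python3 -c "
from cell import robot
import cv2
print(robot.get_state()['moment'])
cv2.imwrite('pics/wrist13.png',robot.grab_frame('wrist')[:,:,::-1])"
```

```text
time: 20.1
tool_pos: [0.5638, 0.0401, 0.0806]
orientation: [[-0.344, 0.939, 0.001], [0.939, 0.344, -0.004], [-0.005, -0.0, -1.0]]
ft_force: [0.6, -5.9, -0.4]
opening: 0.504
[-0.88596324 -0.14277826  1.06580665]
```

View pics/wrist13.png

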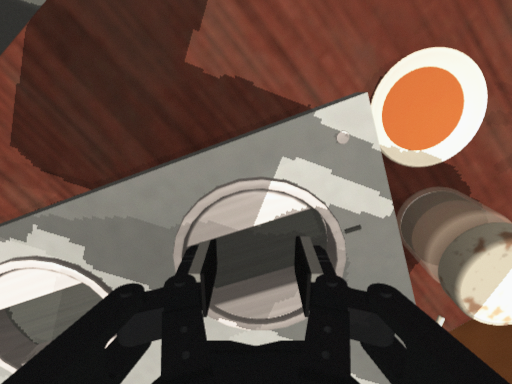

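```bash
python3 -m creep '[[[0,0,-5],[0,0,0],0.5],[[0,0,-11],[0,0,0],0.5],[[0,0,-18],[0,0,0],0.5],[[0,0,-18],[0,0,-0.02],0.5],[[0,0,-18],[0,0,-0.05],0.5],[[0,0,-18],[0,-0.03,-0.09],0.5],[[0,0,-18],[0,-0.07,-0.13],0.5],[[0,0,-18],[0,-0.07,-0.14],0.5],[[0,0,-18],[0,-0.07,-0.14],0.5]]'; python3 disp.py; python3 - <<'E'
from cell import robot
import cv2,numpy as np
np.savez('w3.npz',**robot.camera_model('wrist'))
cv2.imwrite("pics/wrist14.png",robot.grab_frame("wrist")[:,:,::-1])
E
python3 ov2.py pics/wrist14.png ov14.png
python3 - <<'E'
import cv2
a=cv2.imread('pics/ov14.png'); a=a[270:430,150:610]; cv2.imwrite('pics/ov14z.png',cv2.resize(a,None,fx=1.7,fy=1.7,interpolation=cv2.INTER_CUBIC))
E
```

```text
time: 21.05
tool_pos: [0.498, 0.0183, 0.2234]
orientation: [[-0.613, 0.79, 0.006], [0.79, 0.613, -0.0], [-0.004, 0.005, -1.0]]
ft_force: [1.4, -0.0, -0.2]
opening: 0.501
L [0.5641 0.0421 0.078 ] shift [-0.0211  0.0661  0.1458]
R [ 0.4692 -0.0377  0.078 ] shift [-0.026  -0.0578  0.1452]
jaw clockwise deg from slot0 92.28637737247702
[-0.103  0.162  1.679  0.     1.295 -0.763] [ 1.36882081 -0.0128722  -0.16099636] 0.5012486718709174 21.05
```

View pics/ov14.png

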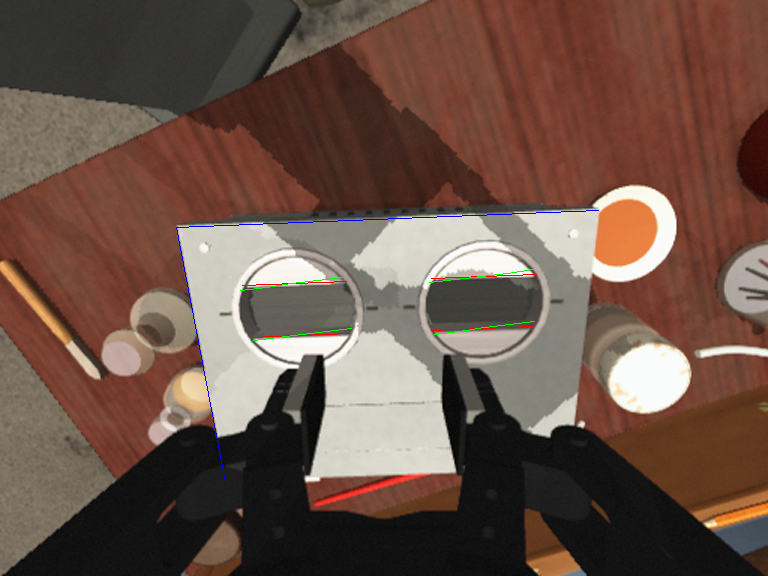

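```bash
python3 - <<'E'
import cv2,numpy as np,fit
fit.M['wrist']=np.load('w3.npz')
g=cv2.imread('pics/wrist14.png'); a=g[155:255,145:375]; cv2.imwrite('pics/w14z.png',cv2.resize(a,None,fx=3.4,fy=3.4,interpolation=cv2.INTER_CUBIC))
p=[.6068,-.1049,.087,-.871,0]
for s in(1,-1):
  for A in(1.571,1.48):
    for w in (.0185,-.0185):
      l=np.array([-.025,.025]);u=np.c_[l*np.cos(A)+w*np.sin(A), -l*np.sin(A)+w*np.cos(A)]
      q=fit.proj('wrist',fit.world(p,np.c_[-.14+u[:,0],s*.062+u[:,1],0*l+.006])); d=q[1]-q[0]
      print(s,A,w,((q-[145,155]+.5)*3.4).round(0).tolist(),np.degrees(np.arctan(d[1]/d[0])).round(1))
E
```

```text
1 1.571 0.0185 [[683.0, 214.0], [516.0, 220.0]] -2.2
1 1.571 -0.0185 [[691.0, 96.0], [517.0, 102.0]] -2.2
1 1.48 0.0185 [[689.0, 206.0], [522.0, 227.0]] -6.9
1 1.48 -0.0185 [[685.0, 88.0], [511.0, 110.0]] -7.2
-1 1.571 0.0185 [[270.0, 230.0], [104.0, 236.0]] -2.2
-1 1.571 -0.0185 [[260.0, 113.0], [88.0, 119.0]] -2.2
-1 1.48 0.0185 [[274.0, 222.0], [111.0, 242.0]] -7.0
-1 1.48 -0.0185 [[253.0, 106.0], [83.0, 127.0]] -7.3
```

View pics/w14z.png

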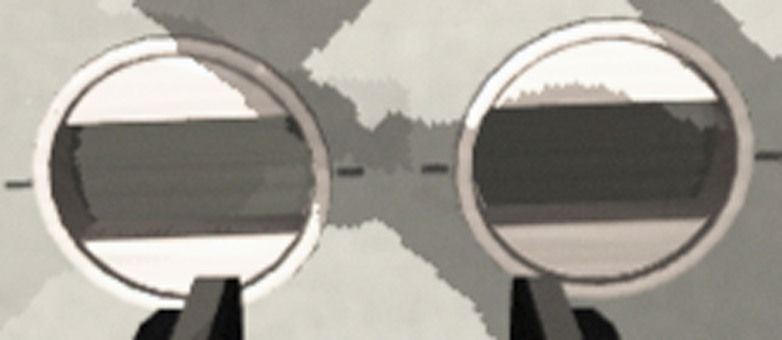

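Both slots have slopes of about -2°, matching the locked prediction of -2.2° (1.48 rad would give -7°). I'll move clear, then run a last check of the cover and the loose things.

```bash
python3 -m creep '[[[0,0,0],[0,-0.03,-0.04],0.5],[[0,0,0],[0,-0.07,-0.07],0.5],[[0,0,0],[0,-0.12,-0.1],0.5],[[0,0,0],[0,-0.16,-0.1],0.5],[[0,0,0],[0,-0.16,-0.1],0.5],[[0,0,0],[0,-0.16,-0.1],0.5]]'; python3 - <<'E'
from cell import robot
import cv2,numpy as np
s=robot.grab_frame("side")[:,:,::-1];t=robot.grab_frame("top")[:,:,::-1]
o=cv2.imread('pics/side3.png'); 
d=cv2.absdiff(o,s).max(2); print((d[120:300,170:350]>40).sum())
cv2.imwrite('pics/side15z.png',cv2.resize(np.hstack([o[125:285,165:345],s[125:285,165:345]]),None,fx=2.2,fy=2.2,interpolation=cv2.INTER_CUBIC))
o=cv2.imread('pics/top0.png');cv2.imwrite('pics/top15z.png',cv2.resize(np.hstack([o[110:270,140:380],t[110:270,140:380]]),None,fx=1.66,fy=1.66))
E
```

```text
time: 21.7
tool_pos: [0.3709, -0.0798, 0.3193]
orientation: [[-0.611, 0.792, -0.001], [0.792, 0.611, 0.001], [0.001, 0.0, -1.0]]
ft_force: [0.5, -0.2, 0.3]
opening: 0.5
2009
```

View pics/side15z.png

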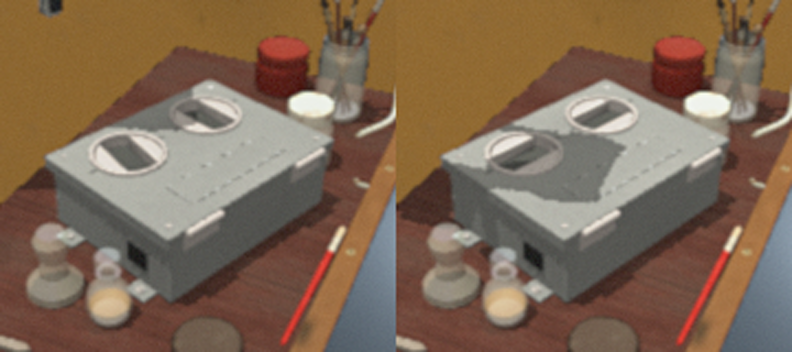

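View pics/top15z.png

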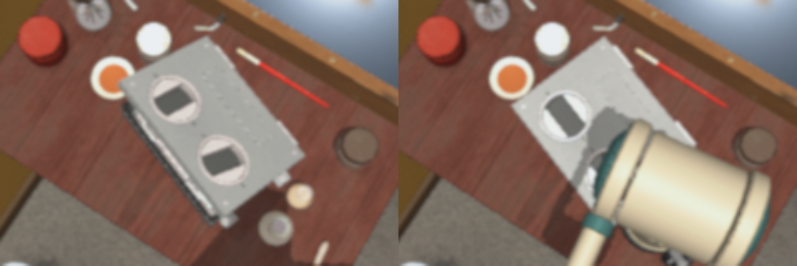

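The cover is unchanged since it was shut, both slots run parallel to the front edge, and the loose things stand in their places. The arm is clear, so I'm handing in.

```bash
python3 -c "
from cell import robot
print(robot.close_job())"
```

```text
the job is handed in; nothing more can be done
None
```

I pushed the cover shut, turned both quarter-turn fasteners clockwise to their stops, and handed the job in at about 22 s with the arm clear.

- **Cover:** it met the hard stop at about 27 N with the tip at z = 0.0908 m. The last side picture shows it unchanged since then.
- **Right fastener:** it reached its stop at 0.8 N·m. Its slot edges match the predicted locked position.
- **Left fastener:** the first turn stopped short at about 1.37 rad. I think the jaws, set too narrow, had wedged in the slot, and I had taken the 0.76 N·m reading for the stop. I re-inserted with the fingers opened wider and turned it to the stop at 1.07 N·m.
- **Final slot angles:** both slots slope about -2° in the wrist picture. Locked predicts -2.2°, and the 1.48 rad limit would show about -7°.
- **Fingers:** I turned both fasteners with the fingers partly open and one fingertip on each side of the axis, not with shut fingertips.
- **Loose things:** comparing the final side and top pictures with earlier ones, none appears moved. The arm hides the muller and bottle in the top view, so those two were checked only in the side view.

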